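# Roll a sample vial onto the focus line and take its picture

### The arm

A 6-joint arm with a two-finger parallel gripper is mounted at the origin on the work surface. World frame = base frame: x ahead of the robot, y to its left, z up, the work surface at z = 0. Lengths are in m, angles in rad, forces in N, time in s.
With the tool pointing down it reaches from about 0.3 to 0.85 m from the base axis. Payload 4.2 kg.
Tool frame: the origin (TCP) lies on the centre line of the jaws, within the pads' length; the fingertips stand 22 mm ahead of it and the grasp point (between the pads) lies 3 mm ahead of it; z points along the fingers, y is the direction in which the jaws open and shut (so a half turn about z gives the same grasp; the last joint's range is limited). The gripper opens to 91 mm and grips with 3 to 60 N. Pads are 32 mm wide; open, the fingers measure 118 mm over their backs; the gripper's body (76 mm by 178 mm) begins 60 mm behind the grasp point.
Start: joints at [-1.218, 0.32, 1.565, -0, 1.257, -0.02], TCP at [0.209, -0.536, 0.236] pointing down, gripper open.
Joint ranges: [-3.11, 3.11], [-0.84, 2.01], [0.21, 2.61], [-1.34, 4.49], [0.05, 2.63], [-2.56, 2.56]. Speed limits (rad/s): [2.57, 2.57, 3.14, 3.14, 3.14, 3.14].

### API

Orientations are given as a rotation vector (axis times angle).
In Python, from station import robot gives the robot as it stands.
- The arm moves only by the tool jog_arm, never from a script. Its argument "moves" is one flat list of numbers, 7 for each row, row after row: the closure, from -1 (fully open) to 1 (shut), then the shift along the tool's x, y, z in mm, then the turn, a rotation vector about the tool's x, y, z in rad. A call has 1 to 8 rows; each row is the pose to reach, as a shift and turn from the pose commanded when the call began, along the tool's axes at that moment; what a row does not reach only later rows make up. A row lasts 1/12 s, in which the tool goes at most 41.7 mm and 7.16 degrees, less where a joint would pass 70% of its speed; a pose out of reach is approached as far as the arm can. A call with a gripper value outside its range is refused whole. The fingers move at their own pace and stop on an object; "grip_force" is the grip in N (left out, the last holds). Time passes only in rows, so rows that repeat a pose let the fingers close. It gives the time, the measured TCP pose, the force and the opening at its end, in the units of the state.
- robot.state(): the state, without advancing time (a new reading comes with each control period).
- robot.get_image(name): name is "side" or "top" or "wrist"; returns the picture (400x640x3 uint8, red, green, blue); there is no depth.
- robot.get_calibration(name): a dict with "fx", "fy", "cx", "cy" (pixels), "xyz" and "attitude" of the camera in the world; the wrist camera has in their place "T_tool_cam" (4x4, takes a point from camera to tool coordinates, whose origin is the TCP and whose axes are the flange's). Camera axes: x right, y up, looking along -z (the intrinsics and any distortion apply to the point x, -y, -z); pixel columns grow to the right and rows downward; lengths in m; the calibration is good to about 2 mm. A picture is of the moment at which its call begins: read the wrist's pose just before it. get_calibration takes no time and is no camera call.
- robot.close_job(): hands the job in, once; it reports no verdict.
The state is a dict: "time": time; "qpos": joint angles; "qd": joint speeds; "joint_efforts": joint torques, N m; "ee_pos": TCP position; "tool_rot": TCP orientation; "ft_force": force on the tool from outside, world axes, zero at the start; "torque": the same for the moment, N m; "width": finger opening in m.
Only numpy, scipy, OpenCV 4.12 (cv2) and the standard library are available. Lean on these libraries where they do the work, as an engineer would, in place of code of your own. Each camera call takes 0.05 s, during which the arm holds its last target.

### The job

The amber sample vial lying on the light plate has to be photographed. Push its top sideways with your fingertips to roll it, without pinching, dragging or lifting it, until it lies at rest along the black focus line with the line running under its middle; take your fingers off it, then press the button of the shutter release fully down and let it go. Take no picture before the vial is in place, and leave the photo scale and everything else on the bench where they are.

Things in the scene. Friction and masses are not known exactly. Their poses are not given: they have to be found in the camera images.
- vial: Amber vial lying on the light plate, black cap. Straight glass 28 mm diameter, 72 mm long; the 24 mm cap end adds 24 mm and touches nothing; 40 to 75 g. Origin on its axis, mid straight glass; y: long axis, towards the cap; x, z turn as it rolls. Starts 58-100 mm to either side of the line, nearly parallel. A fingertip that rolls it from the top goes twice as far as it; it stays where it is left.
- focus_line (a point): Middle of the focus line: black stripe 3 x 210 mm along y, flush in the upper face of the white light plate, 12 mm above the bench. x: across the line, away from the robot; z up. Plate fixed, 270 (x) by 340 (y) mm, centred here. Beyond its far edge stands a low camera that looks at the line: it begins at x = 155 mm, is 90 mm wide and 105 mm high above the bench.
- shutter_top (a point): Centre of the top of the shutter button: black, round, 32 mm diameter, 38 mm above the bench, 8 mm proud of the steel bezel of a cream box (80 by 66 mm, 26 mm high, fixed) that stands left or right of the light plate. Pressed straight down; z up.
- shutter (a joint): Travel of the shutter button in m: 0 up, 0.006 fully down; a spring brings it back up. It starts to move at about 1.5 N and is fully down at 5 N.
- photo_scale: Photo scale lying on the light plate, on the other side of the line from the vial: flat white bar with black bands, 16 by 80 by 6 mm, loose. Origin under its centre. To be left alone.
- spare_vial: Loose vial of the same make standing upright on the bench left of the light plate, 28 mm diameter, 96 mm tall. Origin under its centre. To be left alone.
- spare_vial_2: Another such vial standing upright on the bench right of the light plate, 28 mm diameter, 96 mm tall. Origin under its centre. To be left alone.
- flask: Conical glass flask with a foil cap, standing on the opposite side of the light plate from the shutter release, 81 mm diameter at the foot, 138 mm tall. Origin under its centre. To be left alone.
- media_bottle: Glass bottle with an orange cap, 70 mm diameter, 150 mm tall, behind and left. Origin under its centre. To be left alone.
- petri_stack: Stack of three petri dishes, 91 mm diameter, 48 mm tall, on the bench in front, right. Origin under its centre. To be left alone.
- marker: Marker pen lying on the bench in front, left, 108 mm long, 13 mm thick. Origin at its centre. To be left alone.
- weight_boat: Small square white tray, 80 by 80 by 20 mm, behind and right. Origin under its centre. To be left alone.
There are look-alikes about, which are no part of the job. What is shaped like the vial but blue or pink is not meant. Leave any pink or purple look-alike of the part that bears shutter_top alone.

How it is judged:
By the outcome, as a careful person would: the job done as asked, in the order asked, and still so for the second after the job is handed in, with the robot touching nothing.
It also fails if it takes over 64 s, if anything falls off the work surface, if the arm or the gripper's body presses on something with over 40 N, if the wrist force passes 120 N, or if a joint passes its speed limit or range.

## Working session

There is one attempt and no reset: what is moved stays moved. The work goes in short steps, Python scripts to look and compute and a tool call to move; the robot and the scene stay as the last step left them, time stands still between calls to the robot, and variables do not carry over. Pictures are saved under pics/ and viewed, and the job is handed in when it is done.

Besides the shell and the picture viewer there is one more tool, called after "Request:" in YAML: its name, and indented under it one key for each argument. jog_arm: Moves the arm, as the interface text tells. Its arguments: {"type":"object","properties":{"moves":{"type":"array"},"grip_force":{"type":"number"}},"required":["moves"]}

```bash
mkdir -p pics; ls; python3 - <<'E'
from station import robot
import cv2
for n in("top","side"):
    im=robot.get_image(n); cv2.imwrite(f"pics/{n}0.png",im[:,:,::-1])
for n in("top","side","wrist"):
    print(n,robot.get_calibration(n))
print(robot.state())
E
```

```text
pics
top {'fx': 413.7512836559779, 'fy': 413.7512836559779, 'cx': 317.8571865414634, 'cy': 195.22389664036606, 'xyz': array([ 0.31391043, -0.05904858,  1.34769111]), 'attitude': array([ 0.11484416, -0.09960717, -1.59688417])}
side {'fx': 481.1369979581883, 'fy': 481.1369979581883, 'cx': 327.7760109093048, 'cy': 199.01333470847052, 'xyz': array([0.30771546, 1.09253463, 0.74754307]), 'attitude': array([ 0.11999392, -1.47894445, -2.60084559])}
wrist {'fx': 293.4475080004314, 'fy': 293.4475080004314, 'cx': 317.96394802828695, 'cy': 199.4374211970408, 'T_tool_cam': array([[ 7.43803741e-06,  9.63198731e-01,  2.68790262e-01,
         7.49728639e-02],
       [ 9.99999203e-01,  3.32144227e-04, -1.21789728e-03,
        -1.33981043e-03],
       [-1.26235425e-03,  2.68790057e-01, -9.63197961e-01,
        -1.49488466e-01],
       [ 0.00000000e+00,  0.00000000e+00,  0.00000000e+00,
         1.00000000e+00]])}
{'time': 0.1, 'qpos': array([-1.21800345e+00,  3.20228214e-01,  1.56552366e+00, -3.10754047e-05,
        1.25739270e+00, -1.99899279e-02]), 'qd': array([ 0.00032891, -0.00056711, -0.00215952,  0.00046883,  0.00157921,
       -0.00133562]), 'joint_efforts': array([ 1.64307116e-04, -4.13331771e+01, -2.32508719e+01,  7.29634124e-02,
        4.22330014e-02, -3.96762891e-05]), 'ee_pos': array([ 0.20927856, -0.53513151,  0.23521714]), 'tool_rot': array([-3.08567626e+00, -5.81913250e-01,  4.49339425e-04]), 'ft_force': array([-0.02641897,  0.7123733 ,  0.13818297]), 'torque': array([-0.00942581,  0.02651031,  0.00256966]), 'width': 0.0914143384894463}
```

View pics/top0.png

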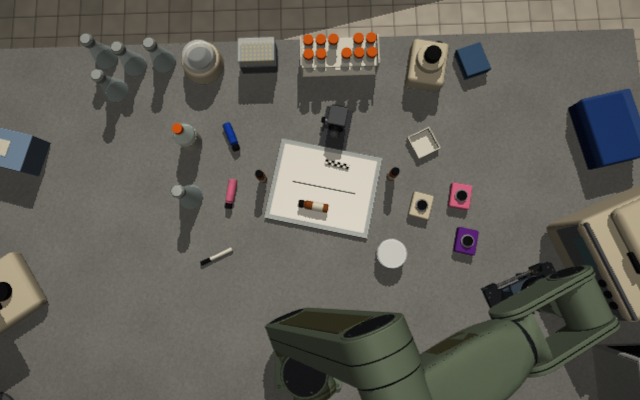

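View pics/side0.png

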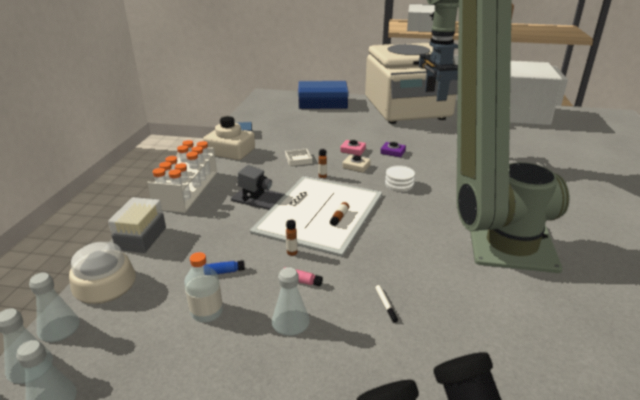

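```bash
cat > h.py <<'E'
import numpy as np, cv2
from scipy.spatial.transform import Rotation as R
from station import robot
def cam(n,st=None):
    c=robot.get_calibration(n)
    if n=="wrist":
        T=np.eye(4);T[:3,:3]=R.from_rotvec(st["tool_rot"]).as_matrix();T[:3,3]=st["ee_pos"]
        T=T@c["T_tool_cam"];return c,T[:3,3],T[:3,:3]
    return c,np.array(c["xyz"]),R.from_rotvec(c["attitude"]).as_matrix()
def ray(uv,z,C):
    c,p,M=C
    d=M@np.array([(uv[0]-c["cx"])/c["fx"],-(uv[1]-c["cy"])/c["fy"],-1])
    return p+d*(z-p[2])/d[2]
def proj(X,C):
    c,p,M=C
    q=M.T@(np.array(X)-p)
    return np.array([c["cx"]+c["fx"]*q[0]/-q[2],c["cy"]-c["fy"]*q[1]/-q[2]])
E
python3 - <<'E'
from h import *
C=cam("top"); print(robot.get_calibration("top").keys())
for n,uv,z in [("lineL",(293,187),.012),("lineR",(355,193.5),.012),("vial",(313,206),.026),("capL",(300,204),.026),("botR",(328,208),.026),("btn",(422,206),.038),("box",(421,206),.026),("pc1",(281,141),.012),("pc2",(382,156),.012),("pc3",(367,237),.012),("pc4",(265,220),.012),("spare2",(394,173),.096),("spare1",(260,175),.096),("petri",(391,253),.048)]:
    print(n,ray(uv,z,C).round(4))
im=cv2.imread("pics/top0.png")
cv2.imwrite("pics/c1.png",cv2.resize(im[130:270,250:410],None,fx=5,fy=5,interpolation=cv2.INTER_CUBIC)[:600])
cv2.imwrite("pics/c2.png",cv2.resize(im[140:260,370:490],None,fx=5,fy=5,interpolation=cv2.INTER_CUBIC))
E
```

```text
dict_keys(['fx', 'fy', 'cx', 'cy', 'xyz', 'attitude'])
lineL [0.5264 0.0318 0.012 ]
lineR [ 0.499  -0.1698  0.012 ]
vial [ 0.4605 -0.0322  0.026 ]
capL [0.4682 0.0094 0.026 ]
botR [ 0.4526 -0.0802  0.026 ]
btn [ 0.449  -0.3784  0.038 ]
box [ 0.4503 -0.3781  0.026 ]
pc1 [0.6822 0.0686 0.012 ]
pc2 [ 0.621  -0.2636  0.012 ]
pc3 [ 0.3569 -0.2026  0.012 ]
pc4 [0.421  0.1246 0.012 ]
spare2 [ 0.5473 -0.2849  0.096 ]
spare1 [0.5535 0.127  0.096 ]
petri [ 0.3042 -0.2709  0.048 ]
```

View pics/c1.png

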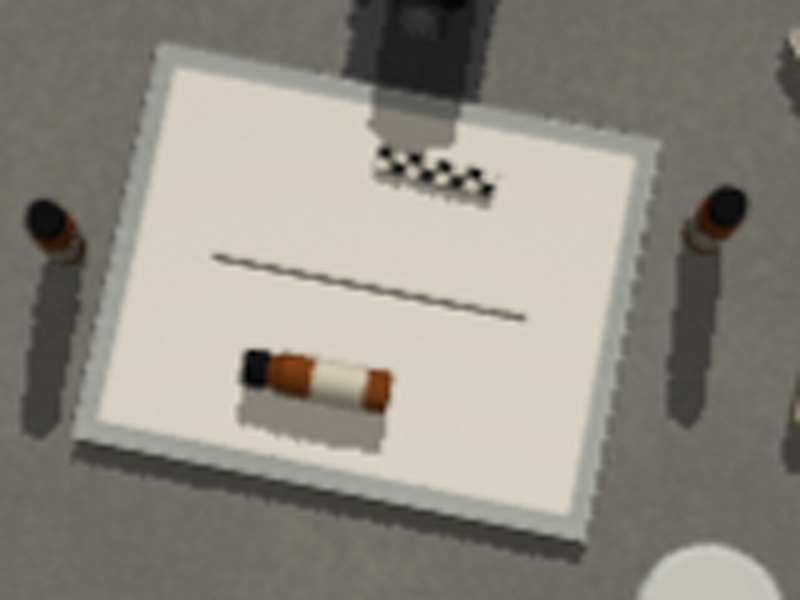

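View pics/c2.png

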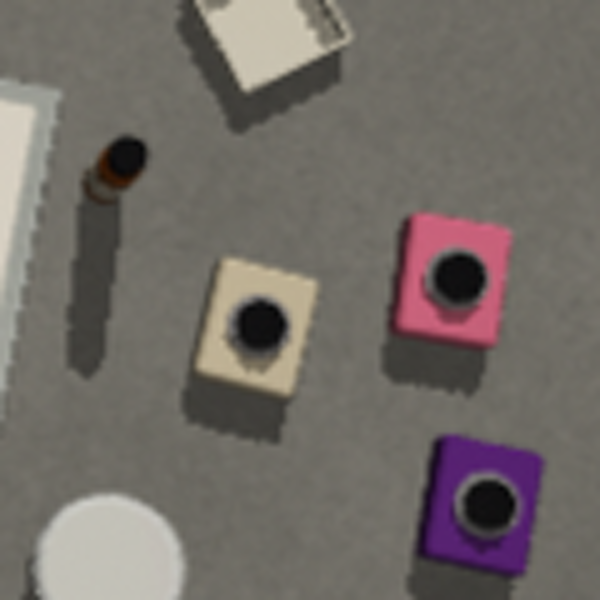

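Candidates for the vial in the top view: amber lying on the plate at (313,206), blue (231,136), pink (231,193), and standing spares (260,175) and (394,173). I choose the amber one. Shutter: cream box (422,206), pink (461,196), purple (466,241). I choose the cream one, and the crops confirm both choices. Next I move to a look pose.

Request:
jog_arm:
  moves: [0.3, 383, -264, -15, 0, 0, 0.508, 0.3, 383, -264, -15, 0, 0, 0.508, 0.3, 383, -264, -15, 0, 0, 0.508, 0.3, 383, -264, -15, 0, 0, 0.508, 0.3, 383, -264, -15, 0, 0, 0.508, 0.3, 383, -264, -15, 0, 0, 0.508, 0.3, 383, -264, -15, 0, 0, 0.508, 0.3, 383, -264, -15, 0, 0, 0.508]
  grip_force: 10

```text
time: 0.77
ee_pos: [0.3918, -0.2648, 0.2463]
tool_rot: [-3.134, 0.213, 0.0]
ft_force: [1.4, -0.5, 0.4]
width: 0.0408
```

Request:
jog_arm:
  moves: [0.3, 62, -125, 0, 0, 0, 0, 0.3, 62, -125, 0, 0, 0, 0, 0.3, 62, -125, 0, 0, 0, 0, 0.3, 62, -125, 0, 0, 0, 0, 0.3, 62, -125, 0, 0, 0, 0, 0.3, 62, -125, 0, 0, 0, 0]

```text
time: 1.27
ee_pos: [0.4695, -0.1507, 0.246]
tool_rot: [3.134, -0.209, -0.002]
ft_force: [-0.7, 0.5, -0.2]
width: 0.0319
```

```bash
python3 - <<'E'
from h import *
import pickle
st=robot.state(); im=robot.get_image("wrist"); cv2.imwrite("pics/w1.png",im[:,:,::-1])
pickle.dump(st,open("w1.pkl","wb"))
print(st["time"],st["ee_pos"],st["tool_rot"],st["ft_force"],st["width"],st["qd"].round(3))
E
```

```text
1.2667 [ 0.46949516 -0.15068761  0.24599036] [ 3.13423609e+00 -2.08669654e-01 -2.06940520e-03] [-0.72548453  0.53969614 -0.22412693] 0.03191777016309612 [-0.04  -0.009  0.008 -0.004  0.003  0.   ]
```

View pics/w1.png

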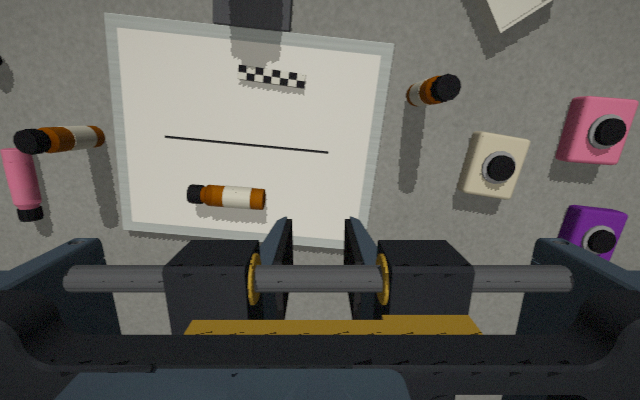

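```bash
cat > meas.py <<'E'
from h import *
import pickle,sys
def meas(im,C):
    """im BGR. returns line centre, yaw; vial"""
    hsv=cv2.cvtColor(im,cv2.COLOR_BGR2HSV)
    out={}
    # amber
    m=((hsv[...,0]>5)&(hsv[...,0]<20)&(hsv[...,1]>150)&(hsv[...,2]>60)).astype(np.uint8)
    return m
E
python3 - <<'E'
from h import *
import pickle
im=cv2.imread("pics/w1.png");st=pickle.load(open("w1.pkl","rb"));C=cam("wrist",st)
g=cv2.cvtColor(im,cv2.COLOR_BGR2GRAY)
# line
pts=[]
for u in range(168,326,2):
    a,b=125,165
    col=255-g[a:b,u].astype(float); w=np.clip(col-col.min()-60,0,None)
    if w.sum()>0: pts.append((u,(w*np.arange(a,b)).sum()/w.sum()))
pts=np.array(pts); W=np.array([ray(p,.012,C) for p in pts])[:,:2]
k=np.polyfit(W[:,1],W[:,0],1); res=W[:,0]-np.polyval(k,W[:,1]); print("dx/dy",k,"yaw",-np.arctan(k[0]),res.std())
e0,e1=ray((164.5,136.8),.012,C),ray((328.5,153),.012,C); mid=(e0+e1)/2; print(e0,e1,mid,np.linalg.norm(e0-e1))
yaw=-np.arctan(k[0]); ux=np.array([np.cos(yaw),np.sin(yaw)]);uy=np.array([-np.sin(yaw),np.cos(yaw)])
for n,uv in [("capend",(187,194)),("glassend",(266,198)),("capmid",(205,195))]:
    p=ray(uv,.026,C)[:2]; print(n,p,"line",ux@(p-mid[:2]),uy@(p-mid[:2]))
print("btn",ray((500,168),.038,C))
for n in [("pl",(108,14)),("pr",(393,44)),("bl",(123,230)),("br",(363,248))]: print(n[0],ray(n[1],.012,C).round(4))
cv2.imwrite("pics/w1v.png",cv2.resize(im[120:230,150:350],None,fx=4,fy=4,interpolation=cv2.INTER_CUBIC))
E
```

```text
dx/dy [0.2333848  0.53783016] yaw -0.22928073919075914 0.00014173537151830748
[0.54574568 0.03735463 0.012     ] [ 0.49744638 -0.16805068  0.012     ] [ 0.52159603 -0.06534803  0.012     ] 0.21100749847619216
capend [0.47096169 0.02101835] line -0.06893835540459238 0.07259814835800435
glassend [ 0.45200548 -0.07972652] line -0.06450147174057436 -0.029818554546026617
capmid [ 0.46654019 -0.00183312] line -0.06805052689085686 0.049339791329108346
btn [ 0.45439932 -0.3741667   0.038     ]
pl [0.6891 0.0641 0.012 ]
pr [ 0.6145 -0.2594  0.012 ]
bl [0.4295 0.1294 0.012 ]
br [ 0.3575 -0.2002  0.012 ]
```

View pics/w1v.png

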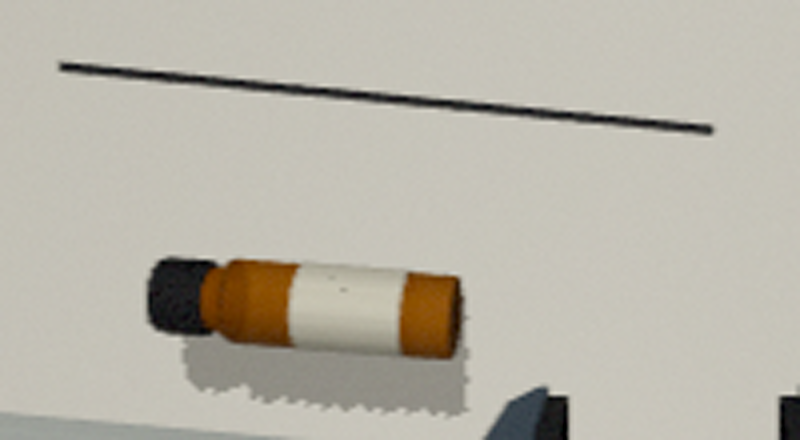

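```bash
cat > fit.py <<'E'
from h import *
from scipy.optimize import least_squares
def linefit(im,C,ends):
    g=cv2.cvtColor(im,cv2.COLOR_BGR2GRAY).astype(float)
    (u0,v0),(u1,v1)=ends;P=[]
    for u in np.arange(int(u0)+4,int(u1)-3):
        v=v0+(v1-v0)*(u-u0)/(u1-u0);a=int(v)-8;b=a+17
        c=g[a:b,u]; w=np.clip(np.median(c)-25-c,0,None)
        if w.max()>30:P.append((u,(w*np.arange(a,b)).sum()/w.sum()))
    W=np.array([ray(p,.012,C)[:2] for p in P])
    k=np.polyfit(W[:,1],W[:,0],1)
    for _ in range(3):
        r=W[:,0]-np.polyval(k,W[:,1]);W=W[abs(r)<max(.0006,2*r.std())];k=np.polyfit(W[:,1],W[:,0],1)
    return k,len(W),(W[:,0]-np.polyval(k,W[:,1])).std()
def hull(x,y,yaw,C):
    uy=np.array([-np.sin(yaw),np.cos(yaw),0]);ux=np.array([np.cos(yaw),np.sin(yaw),0]);z=np.array([0,0,1.])
    o=np.array([x,y,.026]);t=np.linspace(0,2*np.pi,49)
    P=[proj(o+s*.036*uy+.014*(np.cos(a)*ux+np.sin(a)*z),C) for s in(-1,1) for a in t]
    return cv2.convexHull(np.array(P,np.float32))[:,0]
def vialfit(im,C,roi,x0):
    u0,v0,u1,v1=roi
    hsv=cv2.cvtColor(im,cv2.COLOR_BGR2HSV)
    amb=(hsv[...,1]>130)&(hsv[...,0]<25)&(hsv[...,2]>40)
    m=np.zeros(amb.shape,bool);m[v0:v1,u0:u1]=amb[v0:v1,u0:u1]
    pts=cv2.findNonZero(m.astype(np.uint8))
    ys,xs=np.nonzero(m)
    # outer boundary pts in columns with amber run (top / bottom), and the far end from the cap
    col=[u for u in range(u0,u1) if m[:,u].sum()>=10]
    T=[]
    for u in col:
        r=np.nonzero(m[:,u])[0]; T.append((u,r.min()-.5,r.max()+.5))
    return np.array(T),m
E
python3 - <<'E'
from fit import *
import pickle
im=cv2.imread("pics/w1.png");st=pickle.load(open("w1.pkl","rb"));C=cam("wrist",st)
print(linefit(im,C,((164.5,136.8),(328.5,153))))
T,m=vialfit(im,C,(180,170,280,225),None)
print(T.tolist())
E
```

```text
(array([0.23337989, 0.53780123]), 157, np.float64(6.499378663961498e-05))
[[200.0, 189.5, 199.5], [201.0, 187.5, 201.5], [202.0, 186.5, 201.5], [203.0, 186.5, 202.5], [204.0, 186.5, 202.5], [205.0, 186.5, 203.5], [206.0, 186.5, 203.5], [207.0, 185.5, 204.5], [208.0, 184.5, 204.5], [209.0, 184.5, 205.5], [210.0, 184.5, 205.5], [211.0, 184.5, 205.5], [212.0, 184.5, 205.5], [213.0, 184.5, 205.5], [214.0, 184.5, 205.5], [215.0, 184.5, 205.5], [216.0, 184.5, 205.5], [217.0, 184.5, 205.5], [218.0, 185.5, 205.5], [219.0, 185.5, 205.5], [220.0, 185.5, 205.5], [221.0, 185.5, 206.5], [250.0, 194.5, 207.5], [251.0, 190.5, 208.5], [252.0, 187.5, 208.5], [253.0, 187.5, 208.5], [254.0, 187.5, 208.5], [255.0, 187.5, 208.5], [256.0, 188.5, 208.5], [257.0, 188.5, 208.5], [258.0, 188.5, 208.5], [259.0, 188.5, 208.5], [260.0, 188.5, 209.5], [261.0, 188.5, 209.5], [262.0, 188.5, 208.5], [263.0, 188.5, 206.5], [264.0, 189.5, 202.5]]
```

```bash
cat >> fit.py <<'E'
def vfit(im,C,roi,x0,endside=+1,end=True):
    T,m=vialfit(im,C,roi,None)
    # drop neck/cap side and edges: use prediction iteratively
    x=np.array(x0,float)
    def edges(p,us):
        h=hull(*p,C);n=len(h);o=[]
        for u in us:
            v=[]
            for i in range(n):
                a,b=h[i],h[(i+1)%n]
                if (a[0]-u)*(b[0]-u)<=0 and a[0]!=b[0]: v.append(a[1]+(b[1]-a[1])*(u-a[0])/(b[0]-a[0]))
            o.append((min(v),max(v)) if v else (np.nan,np.nan))
        return np.array(o)
    endu=T[:,0].max()+.5 if endside>0 else T[:,0].min()-.5
    med=np.median(T[:,2]-T[:,1])
    for it in range(4):
        h=hull(*x,C);lo,hi=h[:,0].min()+4,h[:,0].max()-4
        S=T[(T[:,0]>lo)&(T[:,0]<hi)&(T[:,2]-T[:,1]>med-3)]
        def f(p):
            e=np.nan_to_num(edges(p,S[:,0])-S[:,1:],nan=5.)
            hh=hull(*p,C)[:,0];d=(hh.max() if endside>0 else hh.min())-endu
            return np.r_[e.ravel(),3*d]
        r=least_squares(f,x,x_scale=[.01,.01,.05],diff_step=1e-4,loss='soft_l1');x=r.x
    return x,np.sqrt(np.mean(f(x)**2)),len(S)
def rel(v,k,mid_y=None):
    yaw=-np.arctan(k[0]);xl=np.polyval(k,v[1]);return (v[0]-xl)*np.cos(yaw),v[2]-yaw
E
python3 - <<'E'
from fit import *
import pickle
im=cv2.imread("pics/w1.png");st=pickle.load(open("w1.pkl","rb"));C=cam("wrist",st)
k,_,_=linefit(im,C,((164.5,136.8),(328.5,153)))
v=vfit(im,C,(180,170,280,225),(.46,-.045,-.2));print(v,rel(v[0],k))
im=cv2.imread("pics/top0.png");C=cam("top")
k,n,s=linefit(im,C,((292.6,181.4),(355,193.6)));print(k,n,s)
v=vfit(im,C,(297,195,335,218),(.46,-.045,-.2));print(v,rel(v[0],k))
print(ray((292.6,181.4),.012,C),ray((355,193.6),.012,C),"btn",ray((422,204.7),.038,C))
E
```

```text
(array([ 0.45905615, -0.03994186, -0.21324166]), np.float64(0.7050203365423021), 24) (np.float64(-0.06760672124066165), np.float64(0.0160344281247565))
[0.23238024 0.53853815] 56 0.0003043300018916786Traceback (most recent call last):
  File "<stdin>", line 8, in <module>
  File "fit.py", line 46, in vfit
    endu=T[:,0].max()+.5 if endside>0 else T[:,0].min()-.5
         ~^^^^^
IndexError: too many indices for array: array is 1-dimensional, but 2 were indexed
```

Request:
jog_arm:
  moves: [0.3, -35, -109, 60, 0, 0, 0.09, 0.3, -35, -109, 60, 0, 0, 0.09, 0.3, -35, -109, 80, 0, 0, 0.09, 0.3, -35, -109, 120, 0, 0, 0.09, 0.3, -35, -109, 160, 0, 0, 0.09, 0.3, -35, -109, 174, 0, 0, 0.09, 0.3, -35, -109, 174, 0, 0, 0.09, 0.3, -35, -109, 174, 0, 0, 0.09]

```text
time: 1.98
ee_pos: [0.4489, -0.0396, 0.072]
tool_rot: [3.121, -0.356, -0.004]
ft_force: [-0.1, 0.0, 0.9]
width: 0.032
```

```bash
python3 - <<'E'
from h import *
st=robot.state(); im=robot.get_image("wrist"); cv2.imwrite("pics/w2.png",im[:,:,::-1])
print(st["time"],st["ee_pos"],st["tool_rot"],st["ft_force"],st["width"],st["qd"].round(3))
x,y=st["tool_rot"][:2];print("yaw",2*np.arctan(y/x))
E
```

```text
1.9833 [ 0.44887246 -0.03959665  0.07203723] [ 3.12105916 -0.3558124  -0.00381164] [-0.06370294  0.02059196  0.8689323 ] 0.03196455601032993 [ 0.003 -0.039 -0.056  0.    -0.001  0.003]
yaw -0.22702730770169652
```

View pics/w2.png

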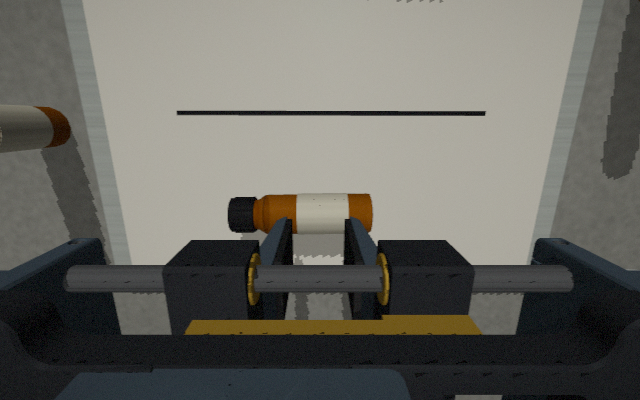

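Request:
jog_arm:
  moves: [0.3, 0, 0, 5, 0, 0, 0, 0.3, 0, 0, 9, 0, 0, 0, 0.3, 0, 0, 9, 0, 0, 0, 0.3, 0, 0, 9, 0, 0, 0]

```text
time: 2.37
ee_pos: [0.4499, -0.0387, 0.064]
tool_rot: [3.122, -0.354, 0.002]
ft_force: [-0.2, -0.7, -0.0]
width: 0.032
```

Request:
jog_arm:
  moves: [0.3, 0, 0, 0.5, 0, 0, 0, 0.3, 0, 0, 0.5, 0, 0, 0, 0.3, 0, 0, 0.5, 0, 0, 0]

```text
time: 2.62
ee_pos: [0.4498, -0.0385, 0.0631]
tool_rot: [3.122, -0.353, 0.001]
ft_force: [-0.1, -0.5, -0.1]
width: 0.0318
```

Request:
jog_arm:
  moves: [0.3, 0, 0, 0.5, 0, 0, 0, 0.3, 0, 0, 0.5, 0, 0, 0, 0.3, 0, 0, 0.5, 0, 0, 0]

```text
time: 2.87
ee_pos: [0.4496, -0.0385, 0.0624]
tool_rot: [3.122, -0.353, -0.0]
ft_force: [-0.0, 1.0, -0.4]
width: 0.032
```

Request:
jog_arm:
  moves: [0.3, 0, 0, 0.5, 0, 0, 0, 0.3, 0, 0, 0.5, 0, 0, 0, 0.3, 0, 0, 0.5, 0, 0, 0]

```text
time: 3.12
ee_pos: [0.45, -0.0386, 0.0621]
tool_rot: [3.122, -0.353, 0.001]
ft_force: [0.6, 0.1, 2.4]
width: 0.032
```

Request:
jog_arm:
  moves: [0.3, 0, 0, 0.3, 0, 0, 0, 0.3, 0, 0, 0.3, 0, 0, 0, 0.3, 0, 0, 0.3, 0, 0, 0]

```text
time: 3.37
ee_pos: [0.4502, -0.0386, 0.0621]
tool_rot: [3.122, -0.353, 0.002]
ft_force: [0.9, 1.0, 5.0]
width: 0.0319
```

Request:
jog_arm:
  moves: [0.3, 1, 0, -0.1, 0, 0, 0, 0.3, 4, 0, -0.1, 0, 0, 0, 0.3, 8, 0, -0.1, 0, 0, 0, 0.3, 12, 0, -0.1, 0, 0, 0, 0.3, 16, 0, -0.1, 0, 0, 0, 0.3, 19, 0, -0.1, 0, 0, 0, 0.3, 20, 0, -0.1, 0, 0, 0, 0.3, 20, 0, -0.1, 0, 0, 0]

```text
time: 4.03
ee_pos: [0.47, -0.043, 0.0621]
tool_rot: [-3.121, 0.353, -0.002]
ft_force: [0.3, 0.5, 6.2]
width: 0.0318
```

```bash
cat > look.py <<'E'
from fit import *
import sys,pickle
n=sys.argv[1]
st=robot.state(); im=robot.get_image("wrist"); cv2.imwrite(f"pics/{n}.png",im[:,:,::-1]);pickle.dump(st,open(n+".pkl","wb"))
x,y=st["tool_rot"][:2]
print(st["time"],st["ee_pos"].round(4),"yaw",2*np.arctan(y/x),st["ft_force"].round(2),st["width"])
E
python3 look.py w3
```

```text
4.0333 [ 0.47   -0.043   0.0621] yaw -0.2254369751474102 [0.31 0.49 6.24] 0.031781993013592046
```

View pics/w3.png

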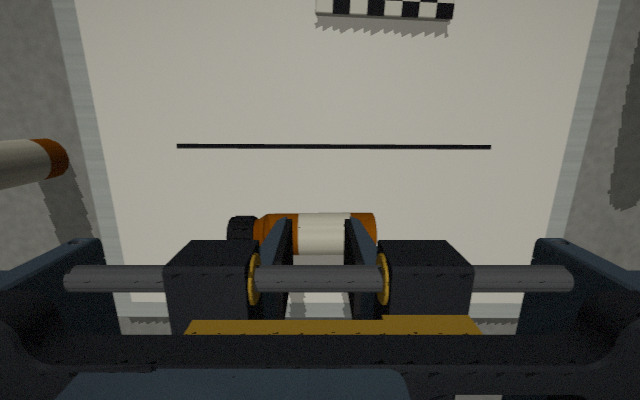

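Request:
jog_arm:
  moves: [0.3, 1, 0, -0.2, 0, 0, 0, 0.3, 4, 0, -0.3, 0, 0, 0, 0.3, 8, 0, -0.3, 0, 0, 0, 0.3, 12, 0, -0.3, 0, 0, 0, 0.3, 16, 0, -0.3, 0, 0, 0, 0.3, 18, 0, -0.3, 0, 0, 0, 0.3, 18, 0, -0.3, 0, 0, 0, 0.3, 18, 0, -8, 0, 0, 0]

```text
time: 4.75
ee_pos: [0.4853, -0.0471, 0.0685]
tool_rot: [3.121, -0.352, -0.006]
ft_force: [0.6, 0.2, 0.7]
width: 0.0318
```

Request:
jog_arm:
  moves: [0.3, -40, 0, -14, 0, 0, 0, 0.3, -40, 0, -14, 0, 0, 0, 0.3, -40, 0, -14, 0, 0, 0]

```text
time: 5.0
ee_pos: [0.4453, -0.0381, 0.0839]
tool_rot: [3.121, -0.352, -0.003]
ft_force: [0.6, -0.1, 0.2]
width: 0.032
```

```bash
python3 look.py w4
```

```text
5.0 [ 0.4453 -0.0381  0.0839] yaw -0.22442168196207565 [ 0.59 -0.12  0.16] 0.031974139723275716
```

View pics/w4.png

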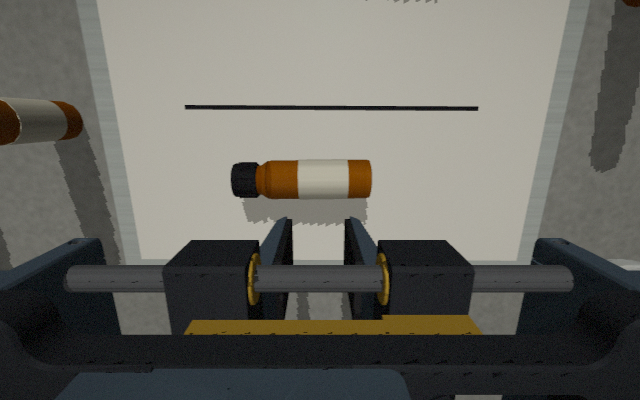

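```bash
python3 - <<'E'
from fit import *
import pickle
im=cv2.imread("pics/w4.png");st=pickle.load(open("w4.pkl","rb"));C=cam("wrist",st)
k,n,s=linefit(im,C,((185,107),(478,108.5)));print(k,n,s)
v=vfit(im,C,(225,150,390,208),(.478,-.045,-.22));print(v,rel(v[0],k))
h=hull(*v[0],C);cv2.polylines(im,[np.int32(h*8)],True,(0,255,0),1,cv2.LINE_AA,3)
cv2.imwrite("pics/w4f.png",cv2.resize(im[90:220,200:400],None,fx=4,fy=4))
d=v[0][:2]-st["ee_pos"][:2];y=-.2244;print("tool dx,dy",d@[np.cos(y),np.sin(y)],-(d@[-np.sin(y),np.cos(y)]))
E
```

```text
[0.23316019 0.53783349] 286 4.0624485210387544e-05
(array([ 0.47646422, -0.04419957, -0.21216203]), np.float64(0.6248884034897093), 49) (np.float64(-0.049729835776155515), np.float64(0.01690568956508237))
tool dx,dy 0.0317451582705978 -0.000995030758321977
```

View pics/w4f.png

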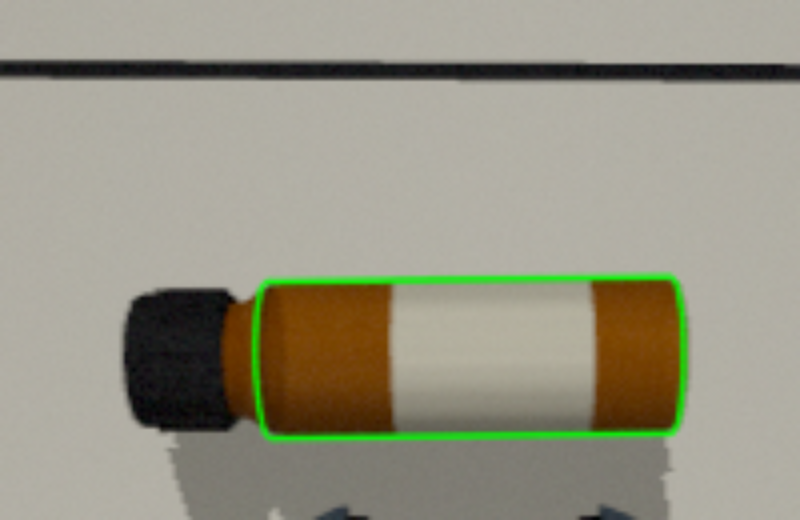

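Request:
jog_arm:
  moves: [0.3, 20, -1, 4, 0, 0, 0, 0.3, 20, -1, 20, 0, 0, 0, 0.3, 20, -1, 21.5, 0, 0, 0, 0.3, 20, -1, 21.5, 0, 0, 0]

```text
time: 5.38
ee_pos: [0.4686, -0.0419, 0.0622]
tool_rot: [3.121, -0.353, 0.001]
ft_force: [-0.1, 1.3, 1.7]
width: 0.0321
```

Request:
jog_arm:
  moves: [0.3, 0, 0, 0.5, 0, 0, 0, 0.3, 0, 0, 0.5, 0, 0, 0]

```text
time: 5.55
ee_pos: [0.4682, -0.0418, 0.0621]
tool_rot: [3.121, -0.353, 0.002]
ft_force: [-0.0, 0.8, 4.4]
width: 0.0317
```

Request:
jog_arm:
  moves: [0.3, 2, 0, 0, 0, 0, 0.003, 0.3, 7, 0, 0, 0, 0, 0.006, 0.3, 13, 0, 0, 0, 0, 0.01, 0.3, 20, 0, 0, 0, 0, 0.014, 0.3, 27, 0, 0, 0, 0, 0.018, 0.3, 34, 0, 0, 0, 0, 0.02, 0.3, 39, 0, 0, 0, 0, 0.02, 0.3, 41, 0, 0, 0, 0, 0.02]

```text
time: 6.22
ee_pos: [0.5089, -0.0511, 0.0621]
tool_rot: [3.118, -0.384, 0.002]
ft_force: [-0.6, 1.0, 6.8]
width: 0.0313
```

Request:
jog_arm:
  moves: [0.3, 0, 0, 0, 0, 0, 0, 0.3, 0, 0, -4, 0, 0, 0, 0.3, 0, 0, -14, 0, 0, 0, 0.3, -38, 0, -22, 0, 0, 0, 0.3, -38, 0, -22, 0, 0, 0, 0.3, -38, 0, -22, 0, 0, 0]

```text
time: 6.72
ee_pos: [0.4689, -0.0413, 0.0842]
tool_rot: [3.118, -0.384, -0.002]
ft_force: [1.3, -0.8, 0.6]
width: 0.032
```

```bash
cat > rep.py <<'E'
from fit import *
import pickle,sys
n=sys.argv[1];x0=[float(a) for a in sys.argv[2:5]];kk=np.array([.23316,.53783])
im=cv2.imread(f"pics/{n}.png");st=pickle.load(open(n+".pkl","rb"));C=cam("wrist",st)
y=np.array([.0367,-.1665]);L=[proj((np.polyval(kk,a),a,.012),C) for a in y];print(L)
try:
    k,m,s=linefit(im,C,L);print(k,m,s)
except Exception as e: print(e);k=kk
h=hull(*x0,C);r=(int(h[:,0].min()-15),int(h[:,1].min()-12),int(h[:,0].max()+12),int(h[:,1].max()+12))
v=vfit(im,C,r,x0);print(v,"REL now-line",rel(v[0],k),"prev-line",rel(v[0],kk))
x,yy=st["tool_rot"][:2];t=2*np.arctan(yy/x)
h=hull(*v[0],C);cv2.polylines(im,[np.int32(h*8)],True,(0,255,0),1,cv2.LINE_AA,3)
cv2.imwrite(f"pics/{n}f.png",cv2.resize(im[60:260,190:390],None,fx=3,fy=3))
d=v[0][:2]-st["ee_pos"][:2];print("tool dx,dy mm",1e3*(d@[np.cos(t),np.sin(t)]),-1e3*(d@[-np.sin(t),np.cos(t)]))
E
python3 look.py w5; python3 rep.py w5 .496 -.049 -.22
```

```text
6.7167 [ 0.4689 -0.0413  0.0842] yaw -0.2448631460220226 [ 1.34 -0.79  0.57] 0.03195871234953276
[array([191.35644397, 142.86927379]), array([472.31225869, 138.3286619 ])]
[0.2332601  0.53773303] 274 5.5054038564507075e-05
(array([ 0.49516692, -0.04850476, -0.23154689]), np.float64(0.42032928391502156), 47) REL now-line (np.float64(-0.030434870620724756), np.float64(-0.002384412966899896)) prev-line (np.float64(-0.030534705373311568), np.float64(-0.0024793492940041184))
tool dx,dy mm 27.28065699493602 0.6269319408161184
```

View pics/w5f.png

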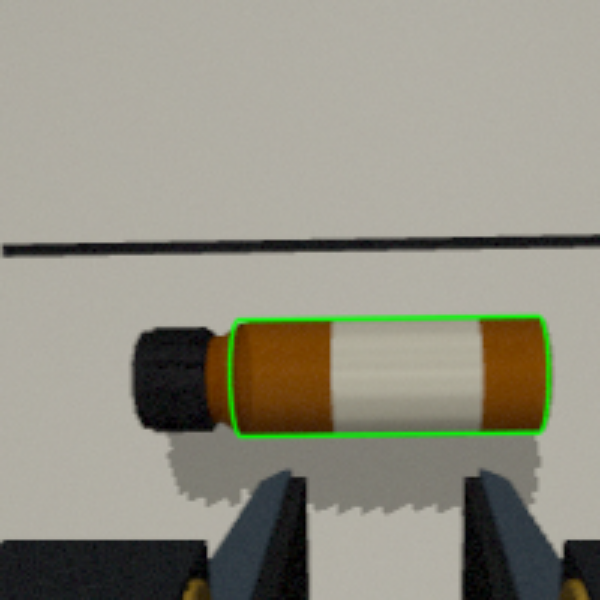

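Request:
jog_arm:
  moves: [0.3, 18, 0.5, 4, 0, 0, -0.015, 0.3, 18, 0.5, 20, 0, 0, -0.015, 0.3, 18, 0.5, 21.5, 0, 0, -0.015, 0.3, 18, 0.5, 21.5, 0, 0, -0.015]

```text
time: 7.1
ee_pos: [0.489, -0.0466, 0.0623]
tool_rot: [3.121, -0.361, 0.001]
ft_force: [0.6, 0.1, 0.0]
width: 0.0318
```

Request:
jog_arm:
  moves: [0.3, 0, 0, 0.3, 0, 0, 0, 0.3, 0, 0, 0.3, 0, 0, 0]

```text
time: 7.27
ee_pos: [0.4883, -0.0464, 0.0622]
tool_rot: [3.121, -0.361, 0.001]
ft_force: [-0.1, 0.6, 2.0]
width: 0.0321
```

Request:
jog_arm:
  moves: [0.3, 1, 0, 0.3, 0, 0, 0, 0.3, 5, 0, 0.3, 0, 0, 0, 0.3, 11, 0, 0.3, 0, 0, 0, 0.3, 18, 0, 0.3, 0, 0, 0, 0.3, 25, 0, 0.3, 0, 0, 0, 0.3, 31, 0, 0.3, 0, 0, 0, 0.3, 34, 0, 0.3, 0, 0, 0, 0.3, 34, 0, 0.3, 0, 0, 0]

```text
time: 7.93
ee_pos: [0.5228, -0.0545, 0.0621]
tool_rot: [3.121, -0.361, 0.004]
ft_force: [0.1, 0.3, 6.1]
width: 0.0318
```

Request:
jog_arm:
  moves: [0.3, 0, 0, 0, 0, 0, 0, 0.3, 0, 0, -4, 0, 0, 0, 0.3, 0, 0, -14, 0, 0, 0, 0.3, -38, 0, -22, 0, 0, 0, 0.3, -38, 0, -22, 0, 0, 0, 0.3, -38, 0, -22, 0, 0, 0]

```text
time: 8.43
ee_pos: [0.4824, -0.0452, 0.0842]
tool_rot: [3.121, -0.36, -0.001]
ft_force: [1.4, 0.2, -0.1]
width: 0.032
```

```bash
python3 look.py w6; python3 rep.py w6 .512 -.052 -.23
```

```text
8.4333 [ 0.4824 -0.0452  0.0842] yaw -0.22991623524568208 [ 1.4   0.19 -0.1 ] 0.03197326522972903
[array([193.54502649, 159.97383082]), array([469.69160979, 159.69500646])]
[0.22923427 0.53691366] 269 0.000651925063601759
(array([ 0.51003294, -0.05214308, -0.23036492]), np.float64(0.4767075233344074), 49) REL now-line (np.float64(-0.014550338214755702), np.float64(-0.005023917528517968)) prev-line (np.float64(-0.015230859475953602), np.float64(-0.0012973815638744057))
tool dx,dy mm 28.458554149910384 0.49783312008950037
```

View pics/w6f.png

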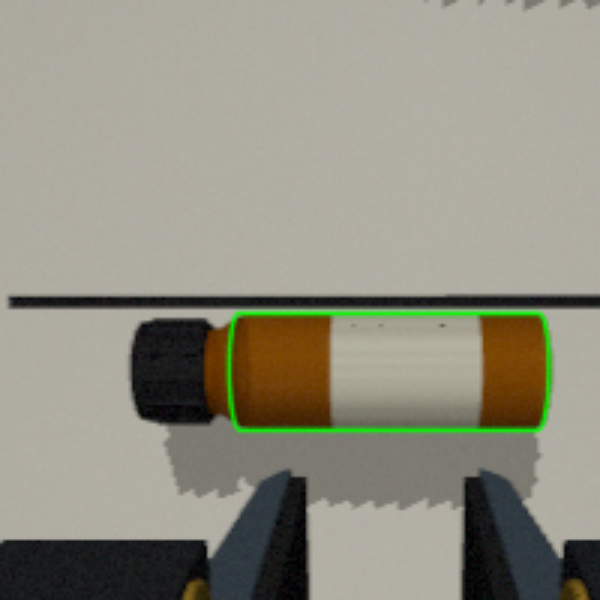

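Request:
jog_arm:
  moves: [0.3, 19, 0.5, 4, 0, 0, 0, 0.3, 19, 0.5, 20, 0, 0, 0, 0.3, 19, 0.5, 21.5, 0, 0, 0, 0.3, 19, 0.5, 21.8, 0, 0, 0, 0.3, 19, 0.5, 22, 0, 0, 0, 0.3, 19, 0.5, 22, 0, 0, 0]

```text
time: 8.98
ee_pos: [0.5033, -0.0503, 0.0621]
tool_rot: [-3.121, 0.361, -0.002]
ft_force: [-0.2, -0.0, 4.8]
width: 0.032
```

Request:
jog_arm:
  moves: [0.3, 1, 0, 0.3, 0, 0, 0, 0.3, 5, 0, 0.3, 0, 0, 0, 0.3, 11, 0, 0.3, 0, 0, 0, 0.3, 18, 0, 0.3, 0, 0, 0, 0.3, 24, 0, 0.3, 0, 0, 0, 0.3, 28, 0, 0.3, 0, 0, 0, 0.3, 30, 0, 0.3, 0, 0, 0, 0.3, 30, 0, 0.3, 0, 0, 0]

```text
time: 9.65
ee_pos: [0.5328, -0.0573, 0.0621]
tool_rot: [-3.121, 0.361, -0.003]
ft_force: [0.5, 0.9, 6.3]
width: 0.0321
```

Request:
jog_arm:
  moves: [0.3, 0, 0, 0, 0, 0, 0, 0.3, 0, 0, -4, 0, 0, 0, 0.3, 0, 0, -14, 0, 0, 0, 0.3, -38, 0, -22, 0, 0, 0, 0.3, -38, 0, -22, 0, 0, 0, 0.3, -38, 0, -22, 0, 0, 0]

```text
time: 10.15
ee_pos: [0.4928, -0.0481, 0.0839]
tool_rot: [3.121, -0.36, -0.002]
ft_force: [0.3, -0.4, -0.2]
width: 0.032
```

```bash
python3 look.py w7; python3 rep.py w7 .525 -.055 -.23
```

```text
10.15 [ 0.4928 -0.0481  0.0839] yaw -0.22984794536725708 [ 0.26 -0.38 -0.17] 0.03203988219536254
[array([194.30138586, 174.05158961]), array([467.22372314, 173.77829935])]
[0.2335415  0.53754525] 126 1.8661895196932753e-05
(array([ 0.52263509, -0.05546614, -0.23029838]), np.float64(0.6655180730661451), 48) REL now-line (np.float64(-0.0019052428553981494), np.float64(-0.0008690308187701001)) prev-line (np.float64(-0.00220332525501157), np.float64(-0.0012308339997725848))
tool dx,dy mm 30.73916478900795 0.3374326916446201
```

View pics/w7f.png

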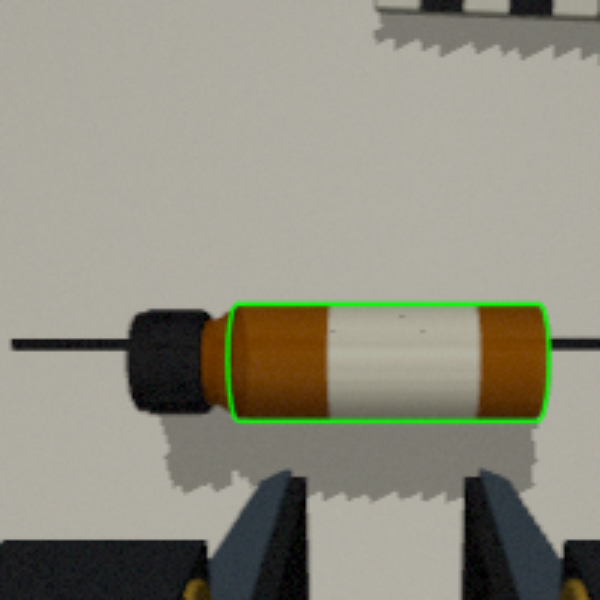

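Request:
jog_arm:
  moves: [0.3, -43, 0, -20, 0, 0, 0, 0.3, -43, 0, -20, 0, 0, 0, 0.3, -43, 0, -20, 0, 0, 0, 0.3, -43, 0, -20, 0, 0, 0]

```text
time: 10.53
ee_pos: [0.454, -0.0388, 0.1038]
tool_rot: [3.121, -0.361, 0.004]
ft_force: [-0.1, 0.0, -0.2]
width: 0.032
```

```bash
python3 look.py w8; python3 rep.py w8 .525 -.055 -.23
```

```text
10.5333 [ 0.454  -0.0388  0.1038] yaw -0.23010677807897956 [-0.07  0.04 -0.25] 0.03199835768690446
[array([199.2955131 , 120.23889504]), array([461.89298219, 119.95699968])]
[0.2333115  0.53780881] 121 5.3744206337869173e-05
(array([ 0.5229363 , -0.05553953, -0.22989453]), np.float64(0.3278411666765485), 45) REL now-line (np.float64(-0.0018644358347246703), np.float64(-0.0006833073224874475)) prev-line (np.float64(-0.001893325699065093), np.float64(-0.0008269879321932683))
tool dx,dy mm 70.93988427556148 0.5504963097035355
```

View pics/w8f.png

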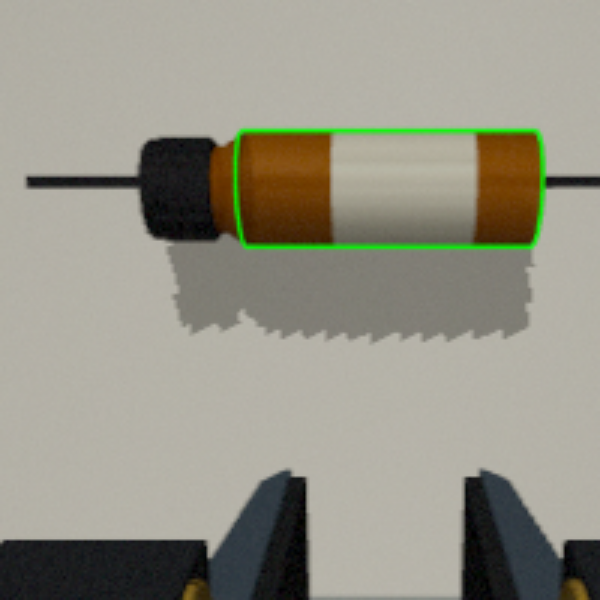

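Request:
jog_arm:
  moves: [0.3, 35, 0.5, 0, 0, 0, 0, 0.3, 69, 0.5, 10, 0, 0, 0, 0.3, 69, 0.5, 38, 0, 0, 0, 0.3, 69, 0.5, 41, 0, 0, 0, 0.3, 69, 0.5, 41.5, 0, 0, 0, 0.3, 69, 0.5, 41.9, 0, 0, 0, 0.3, 69, 0.5, 42.2, 0, 0, 0, 0.3, 69, 0.5, 42.2, 0, 0, 0]

```text
time: 11.25
ee_pos: [0.5225, -0.0553, 0.0621]
tool_rot: [-3.121, 0.361, -0.007]
ft_force: [0.1, 0.3, 7.1]
width: 0.0321
```

Request:
jog_arm:
  moves: [0.3, 1, 0, 0, 0, 0, 0, 0.3, 2, 0, 0, 0, 0, 0, 0.3, 3.5, 0, 0, 0, 0, 0, 0.3, 4.5, 0, 0, 0, 0, 0, 0.3, 4.5, 0, 0, 0, 0, 0, 0.3, 4.5, 0, 0, 0, 0, 0]

```text
time: 11.75
ee_pos: [0.5268, -0.0563, 0.0621]
tool_rot: [-3.121, 0.361, -0.007]
ft_force: [1.5, 0.3, 7.9]
width: 0.0321
```

Request:
jog_arm:
  moves: [0.3, 0, 0, -3, 0, 0, 0, 0.3, 0, 0, -14, 0, 0, 0, 0.3, -36, 0, -42, 0, 0, 0, 0.3, -72, 0, -42, 0, 0, 0, 0.3, -72, 0, -42, 0, 0, 0, 0.3, -72, 0, -42, 0, 0, 0]

```text
time: 12.25
ee_pos: [0.4526, -0.0392, 0.1031]
tool_rot: [3.121, -0.36, -0.001]
ft_force: [1.1, 0.6, 0.3]
width: 0.0316
```

```bash
python3 look.py w9; python3 rep.py w9 .525 -.055 -.23
```

```text
12.25 [ 0.4526 -0.0392  0.1031] yaw -0.22984327530579027 [1.07 0.61 0.32] 0.03158983774337733
[array([197.69953644, 118.17692762]), array([461.80900711, 117.96616364])]
[0.23258268 0.53777441] 122 3.7430707442281336e-05
(array([ 0.52222927, -0.05515965, -0.23022715]), np.float64(0.45975994002655496), 46) REL now-line (np.float64(-0.0026453531089061363), np.float64(-0.001707230760845141)) prev-line (np.float64(-0.0026681403592752027), np.float64(-0.0011596115462865764))
tool dx,dy mm 71.39658625756992 -0.3236906462074874
```

View pics/w9f.png

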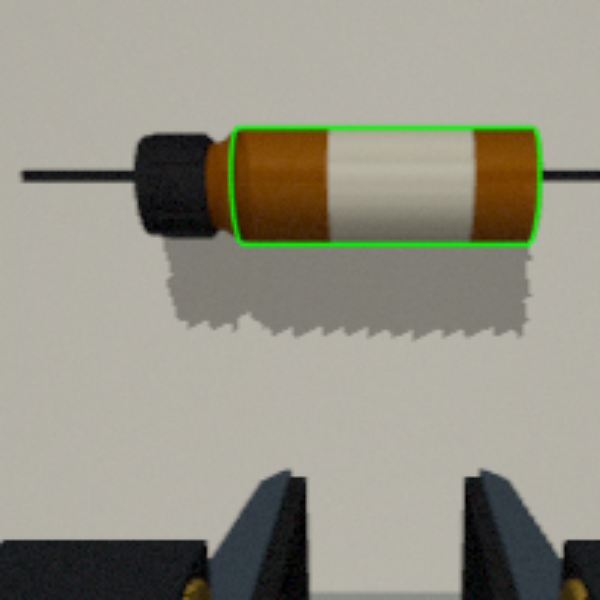

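View pics/w9.png

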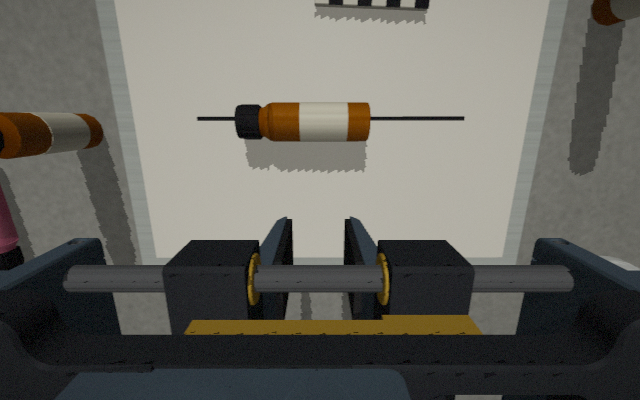

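Request:
jog_arm:
  moves: [0.3, 35, 0, 0, 0, 0, 0, 0.3, 69, 0, 10, 0, 0, 0, 0.3, 69, 0, 30, 0, 0, 0, 0.3, 69, 0, 36, 0, 0, 0, 0.3, 69, 0, 36, 0, 0, 0, 0.3, 69, 0, 36, 0, 0, 0]

```text
time: 12.8
ee_pos: [0.5209, -0.0552, 0.0665]
tool_rot: [3.121, -0.361, -0.003]
ft_force: [0.8, -0.3, 1.5]
width: 0.0321
```

```bash
python3 look.py wa|tail -1; python3 rep.py wa .5222 -.055 -.23
```

```text
12.8 [ 0.5209 -0.0552  0.0665] yaw -0.2302777429239826 [ 0.76 -0.3   1.46] 0.03208580180626526
[array([188.53388239, 217.41127051]), array([472.78371196, 216.96809869])]
[0.23316385 0.53740825] 131 3.9586003120129104e-05
(array([ 0.52271851, -0.05560051, -0.21907009]), np.float64(9.153104061149058), 18) REL now-line (np.float64(-0.001680635172159264), np.float64(0.010001106918584662)) prev-line (np.float64(-0.002091578419038847), np.float64(0.009997450817966824))
tool dx,dy mm 1.869198258121258 -0.042770815258013614
```

Request:
jog_arm:
  moves: [0.3, 0, 0, 3, 0, 0, 0, 0.3, 0, 0, 5, 0, 0, 0, 0.3, 0, 0, 5.5, 0, 0, 0, 0.3, 0, 0, 5.8, 0, 0, 0, 0.3, 0, 0, 5.8, 0, 0, 0]

```text
time: 13.27
ee_pos: [0.5217, -0.0553, 0.0621]
tool_rot: [3.121, -0.361, 0.003]
ft_force: [-0.2, -0.8, 4.5]
width: 0.0316
```

```bash
python3 look.py wb|tail -1; python3 rep.py wb .5222 -.055 -.23
```

```text
13.2667 [ 0.5217 -0.0553  0.0621] yaw -0.23014063607615684 [-0.2  -0.84  4.49] 0.03157964604952021
[array([186.38380302, 220.73497998]), array([475.92576221, 220.35280684])]
[0.23335602 0.53733958] 132 2.7631690576536754e-05
(array([ 0.52174614, -0.06087545, -0.20818397]), np.float64(7.613065981992629), 13) REL now-line (np.float64(-0.0013514835405093945), np.float64(0.021069482861717725)) prev-line (np.float64(-0.0018407696578660094), np.float64(0.020883573203972966))
tool dx,dy mm 1.2840321685063194 5.463904601995251
```

View pics/wbf.png

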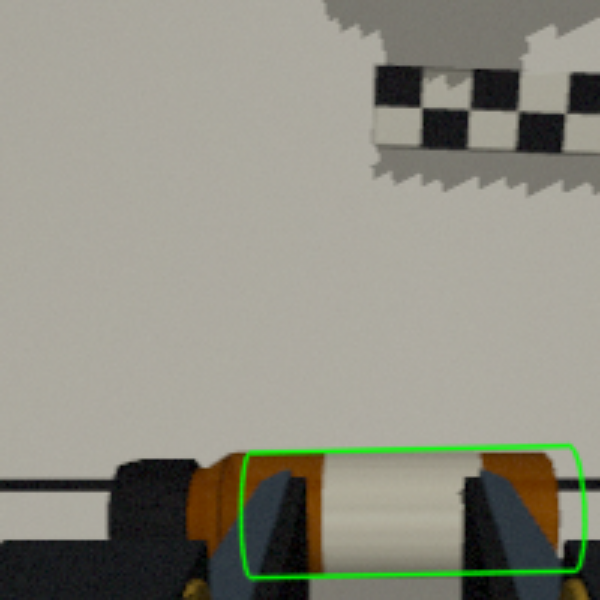

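Request:
jog_arm:
  moves: [0.3, 0.5, 0, 0.1, 0, 0, 0, 0.3, 1.5, 0, 0.1, 0, 0, 0, 0.3, 3, 0, 0.1, 0, 0, 0, 0.3, 4.5, 0, 0.1, 0, 0, 0, 0.3, 5.5, 0, 0.1, 0, 0, 0, 0.3, 5.5, 0, 0.1, 0, 0, 0, 0.3, 5.5, 0, 0.1, 0, 0, 0]

```text
time: 13.9
ee_pos: [0.5275, -0.0566, 0.0621]
tool_rot: [3.121, -0.361, 0.004]
ft_force: [-0.0, 0.1, 4.9]
width: 0.032
```

```bash
python3 look.py wc|tail -1
```

```text
13.9 [ 0.5275 -0.0566  0.0621] yaw -0.23012820777634724 [-0.04  0.11  4.88] 0.032027438056611804
```

Request:
jog_arm:
  moves: [0.3, 0, 0, -0.4, 0, 0, 0, 0.3, 0, 0, -1, 0, 0, 0, 0.3, 0, 0, -4, 0, 0, 0, 0.3, 0, 0, -12, 0, 0, 0, 0.3, 0, 0, -20, 0, 0, 0, 0.3, 0, 0, -20, 0, 0, 0]

```text
time: 14.45
ee_pos: [0.5277, -0.0566, 0.083]
tool_rot: [3.121, -0.361, 0.005]
ft_force: [-0.2, 0.5, 0.3]
width: 0.0319
```

Request:
jog_arm:
  moves: [0.3, -36, 0, -22, 0, 0, 0, 0.3, -73, 0, -22, 0, 0, 0, 0.3, -73, 0, -22, 0, 0, 0, 0.3, -73, 0, -22, 0, 0, 0]

```text
time: 14.78
ee_pos: [0.4537, -0.0394, 0.1035]
tool_rot: [3.121, -0.36, -0.001]
ft_force: [0.2, -0.4, 0.2]
width: 0.0316
```

```bash
python3 look.py wd; python3 rep.py wd .525 -.055 -.23
python3 - <<'E'
from h import *
import pickle
for n in("wb","wc"):
    im=cv2.imread(f"pics/{n}.png"); st=pickle.load(open(n+".pkl","rb"));C=cam("wrist",st)
    m=im[...,2].astype(int)-im[...,0]  # red-blue
    r=[]
    for u in range(280,286):
        v=np.nonzero(m[190:240,u]>40)[0]; r.append(190+v.min())
    r2=[190+np.nonzero(m[190:240,u]>40)[0].min() for u in range(353,368)]
    print(n,r,r2,"line row",proj((np.polyval([.23316,.53783],-.055),-.055,.012),C))
E
```

```text
14.7833 [ 0.4537 -0.0394  0.1035] yaw -0.2297693171255626 [ 0.18 -0.38  0.21] 0.031557829822367316
[array([198.08160557, 119.58612957]), array([461.46196889, 119.39522215])]
[0.23293017 0.53783703] 121 2.061108153788211e-05
(array([ 0.52537525, -0.05582091, -0.22961706]), np.float64(0.49493251221866597), 46) REL now-line (np.float64(0.0005265012827709598), np.float64(-0.0007675008446380305)) prev-line (np.float64(0.0005458167601439331), np.float64(-0.0005495140875763638))
tool dx,dy mm 73.55539355775254 -0.36589370259225346
wb [np.int64(211), np.int64(211), np.int64(211), np.int64(211), np.int64(211), np.int64(211)] [np.int64(211), np.int64(211), np.int64(211), np.int64(211), np.int64(211), np.int64(211), np.int64(211), np.int64(211), np.int64(211), np.int64(211), np.int64(211), np.int64(211), np.int64(211), np.int64(211), np.int64(211)] line row [317.09192691 220.56252716]
wc [np.int64(215), np.int64(215), np.int64(216), np.int64(216), np.int64(216), np.int64(215)] [np.int64(215), np.int64(215), np.int64(215), np.int64(215), np.int64(215), np.int64(215), np.int64(215), np.int64(215), np.int64(215), np.int64(215), np.int64(215), np.int64(215), np.int64(215), np.int64(215), np.int64(215)] line row [317.10126163 228.29082899]
```

View pics/wdf.png

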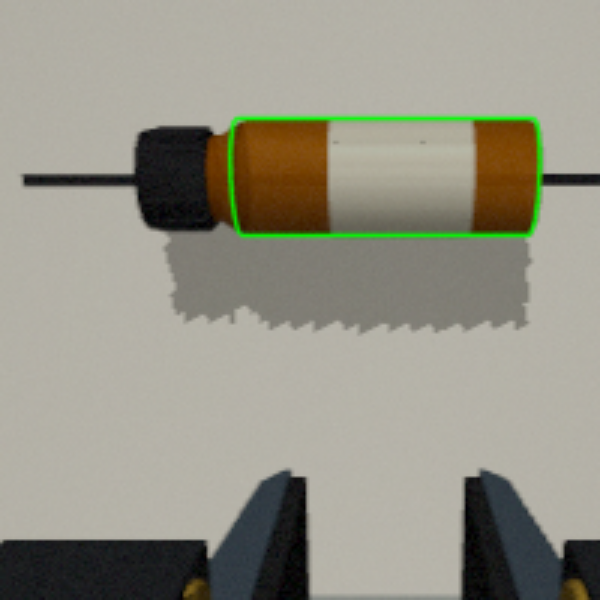

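Request:
jog_arm:
  moves: [1, 0, 0, -41, 0, 0, 0, 1, 0, 0, -80, 0, 0, 0, 1, 5, 40, -80, 0, 0, 0, 1, 5, 80, -80, 0, 0, 0, 1, 5, 120, -80, 0, 0, 0, 1, 10, 160, -80, 0, 0, 0, 1, 10, 200, -80, 0, 0, 0, 1, 10, 240, -80, 0, 0, 0]

```text
time: 15.5
ee_pos: [0.4112, -0.2787, 0.1837]
tool_rot: [3.12, -0.361, 0.003]
ft_force: [0.8, 0.0, -0.7]
width: 0.0005
```

Request:
jog_arm:
  moves: [1, 2, 40, 0, 0, 0, 0, 1, 2, 86, 0, 0, 0, 0, 1, 2, 86, 20, 0, 0, 0, 1, 2, 86, 20, 0, 0, 0, 1, 2, 86, 20, 0, 0, 0]

```text
time: 15.92
ee_pos: [0.3926, -0.3602, 0.1623]
tool_rot: [-3.119, 0.363, 0.003]
ft_force: [-0.3, 0.9, 1.1]
width: 0.0007
```

```bash
python3 look.py we
```

```text
15.9167 [ 0.3926 -0.3602  0.1623] yaw -0.2315737364396211 [-0.29  0.93  1.08] 0.0007091029005498773
```

View pics/we.png

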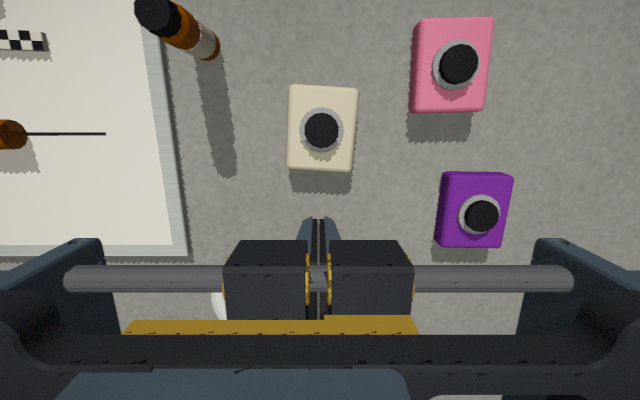

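```bash
python3 - <<'E'
from h import *
import pickle
im=cv2.imread("pics/we.png");st=pickle.load(open("we.pkl","rb"));C=cam("wrist",st)
g=im.max(2);m=np.zeros_like(g);m[100:160,295:350]=(g[100:160,295:350]<70)
ys,xs=np.nonzero(m);c=(xs.mean(),ys.mean());b=ray(c,.038,C);print(c,np.ptp(xs),np.ptp(ys),b)
a=ray((xs.min()-.5,c[1]),.038,C);e=ray((xs.max()+.5,c[1]),.038,C);print("diam",np.linalg.norm(a-e))
d=b[:2]-st["ee_pos"][:2];t=-.2316;print(1e3*(d@[np.cos(t),np.sin(t)]),-1e3*(d@[-np.sin(t),np.cos(t)]))
E
```

```text
(np.float64(320.99234972677596), np.float64(130.1344262295082)) 32 34 [ 0.45373098 -0.376892    0.038     ]
diam 0.02997423056856514
63.30616657083672 2.2467960471956996
```

Request:
jog_arm:
  moves: [1, 30, 2, 0, 0, 0, 0, 1, 63, 2, 10, 0, 0, 0, 1, 63, 2, 45, 0, 0, 0, 1, 63, 2, 80, 0, 0, 0, 1, 63, 2, 95, 0, 0, 0, 1, 63, 2, 95, 0, 0, 0, 1, 63, 2, 95, 0, 0, 0]

```text
time: 16.55
ee_pos: [0.4547, -0.3753, 0.0687]
tool_rot: [-3.121, 0.358, -0.0]
ft_force: [0.7, -0.8, 0.1]
width: 0.0005
```

```bash
python3 look.py wf
```

```text
16.55 [ 0.4547 -0.3753  0.0687] yaw -0.2282486118406498 [ 0.73 -0.8   0.06] 0.0005184431471339397
```

View pics/wf.png

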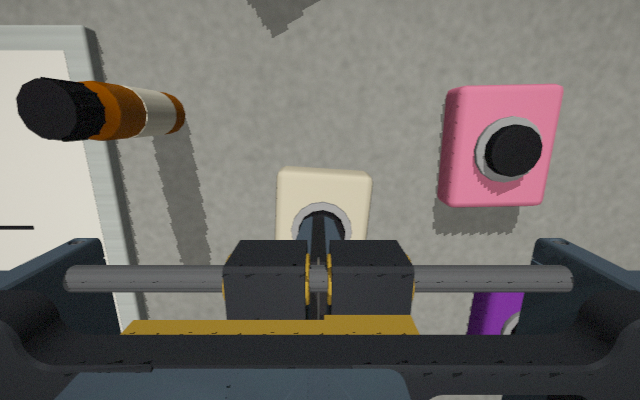

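Fingertips are centred over the cream box's button (321,225). Next I press down.

Request:
jog_arm:
  moves: [1, 0, 1, 6, 0, 0, 0, 1, 0, 1, 9, 0, 0, 0, 1, 0, 1, 11, 0, 0, 0, 1, 0, 1, 13, 0, 0, 0, 1, 0, 1, 13, 0, 0, 0]

```text
time: 17.02
ee_pos: [0.4542, -0.3777, 0.056]
tool_rot: [3.12, -0.361, 0.004]
ft_force: [0.9, -0.7, 4.1]
width: 0.0007
```

Request:
jog_arm:
  moves: [1, 0, 0, 1, 0, 0, 0, 1, 0, 0, 2, 0, 0, 0, 1, 0, 0, 2, 0, 0, 0, 1, 0, 0, 2, 0, 0, 0]

```text
time: 17.35
ee_pos: [0.4542, -0.3778, 0.0543]
tool_rot: [3.12, -0.361, 0.004]
ft_force: [1.4, 0.8, 6.3]
width: 0.0006
```

Request:
jog_arm:
  moves: [1, 0, 0, 0.7, 0, 0, 0, 1, 0, 0, 1.4, 0, 0, 0, 1, 0, 0, 1.4, 0, 0, 0, 1, 0, 0, 1.4, 0, 0, 0]

```text
time: 17.68
ee_pos: [0.4542, -0.3778, 0.0541]
tool_rot: [3.119, -0.361, 0.004]
ft_force: [-0.1, 2.5, 13.5]
width: 0.0004
```

Request:
jog_arm:
  moves: [1, 0, 0, -5, 0, 0, 0, 1, 0, 0, -15, 0, 0, 0, 1, 0, 0, -50, 0, 0, 0, 1, 0, 0, -90, 0, 0, 0, 1, 0, 0, -120, 0, 0, 0, 1, -60, 0, -130, 0, 0, 0, 1, -60, 0, -130, 0, 0, 0, 1, -60, 0, -130, 0, 0, 0]

```text
time: 18.35
ee_pos: [0.3911, -0.3621, 0.1828]
tool_rot: [-3.12, 0.363, 0.005]
ft_force: [0.5, 0.5, -0.0]
width: 0.0006
```

```bash
python3 look.py wg; python3 - <<'E'
from h import *
im=robot.get_image("top");cv2.imwrite("pics/topz.png",im[:,:,::-1]);cv2.imwrite("pics/topzc.png",cv2.resize(im[130:270,250:410,::-1],None,fx=4,fy=4,interpolation=cv2.INTER_CUBIC))
E
```

```text
18.35 [ 0.3911 -0.3621  0.1828] yaw -0.23143730847071733 [ 0.5   0.51 -0.  ] 0.0006356861691331716
```

View pics/wg.png

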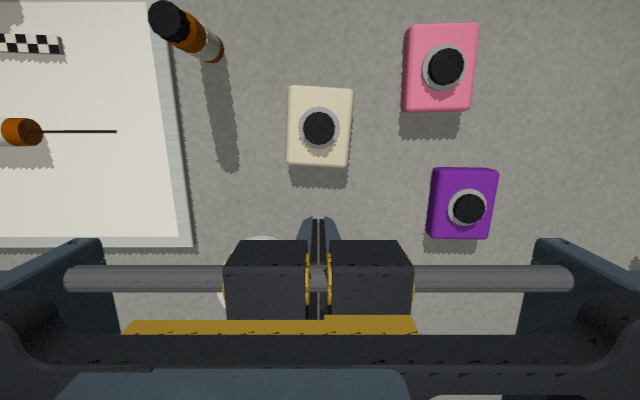

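View pics/topzc.png

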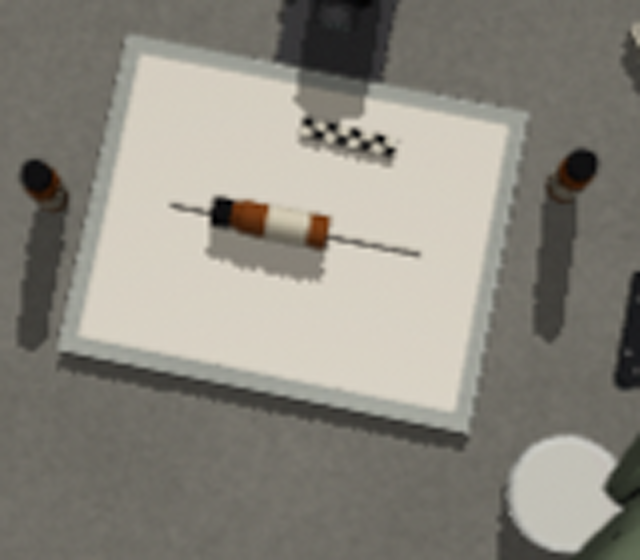

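The vial lies along the line, the button is back up, the photo scale and neighbours have not moved, and the gripper is clear of everything. I'm handing the job in.

```bash
python3 -c "
from station import robot
print(robot.close_job(), robot.state()['time'])"
```

```text
the job is handed in; nothing more can be done
the job is handed in; nothing more can be done
```

The amber vial now lies along the focus line. I then took one picture by pressing the cream shutter release, and handed the job in at about 18 s. No verdict was reported.

- **Rolling:** I pushed the vial's top with two part-open fingertips at about 2–8 N, in six strokes. A small tool turn in the second stroke took out the 1° it was off parallel. The fifth stroke went wrong and left the vial about 0.7 mm further back. I repeated it more slowly, and that placed the vial.
- **Vial position:** Seen from straight above, its middle is about 0.5 mm past the line, and it is parallel to within 0.001 rad. The camera calibration is only good to about 2 mm. In the last top picture, taken after the press, the line still comes out from under the middle of both ends. I only judged that one by eye, because my automatic fit did not work on the top camera's first picture.
- **Shutter:** The tool went down about 6 mm from where the button should be, then stopped dead as the force rose to 13.5 N. I took that as fully down, since the button's travel can't be read directly. After release it looked back up.
- **Everything else:** In the last pictures the photo scale and both spare vials look unmoved, and the robot is touching nothing. I did not measure the other objects on the bench again; the arm came near none of them.

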